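Roll a flatted shaft flats-up and lay it in its V saddles

ROBOT

A 6-joint arm with a two-finger parallel gripper is mounted at the origin on the work surface. World frame = base frame: x ahead of the robot, y to its left, z up, the work surface at z = 0. Lengths are in m, angles in degrees, forces in N, time in s.
With the tool pointing down it reaches from about 0.25 to 0.8 m from the base axis. Payload 8.5 kg.
Tool frame: the origin (TCP) lies midway between the tips of the shut fingers; the grasp point (between the pads) lies 19 mm behind it (robot.pinch_z is the distance from the TCP to the grasp point, in m); z points along the fingers, y is the direction in which the jaws open and shut (so a half turn about z gives the same grasp; the last joint's range is limited). The gripper opens to 85 mm and grips with 20 to 120 N. Pads are 22 mm wide; open, the fingers measure 114 mm over their backs; the gripper's body (76 mm by 85 mm) begins 54 mm behind the grasp point. The pads swing forward as they close: fully open they stand 13 mm farther back than shut.
Start: joints at [68.927, 13.648, -0.773, 75.585, 0, 90], TCP at [0.189, 0.49, 0.231] pointing down, gripper open.
Joint ranges: [-152.45, 152.45], [-59.26, 108.67], [-65.41, 83.53], [-104.44, 129.93], [-82.83, 76.93], [-180, 180]. Speed limits (degrees/s): [127.2, 127.2, 159.86, 180, 180, 180].

INTERFACE

Orientations are given as [roll, pitch, yaw] about the fixed x, y, z axes, in that order (R = Rz(yaw) Ry(pitch) Rx(roll)).
In Python, from workcell import robot, read_camera gives the robot as it stands. The module is installed in compiled form; this text tells all that it offers.
- The arm moves only by the tool send_rows, never from a script. Its argument "moves" is a list of rows, each an object of numbers: "dx", "dy", "dz": the shift along the tool's x, y, z in cm; "turn": the turn about the tool's z in rad; "gripper": the closure, from 0 (fully open) to 1 (shut). In form: [{"dx": .., "dy": .., "dz": .., "turn": .., "gripper": ..}, ...]. A call has exactly 10 rows; each row is the pose to reach, as a shift and turn from the pose commanded when the call began, along the tool's axes at that moment; what a row does not reach only later rows make up. A row lasts 1/12 s, in which the tool goes at most 41.7 mm and 7.16 degrees, less where a joint would pass 70% of its speed; a pose out of reach is approached as far as the arm can. A call with a gripper value outside its range is refused whole. The fingers move at their own pace and stop on an object; "newtons" is the grip in N (left out, the last holds). Time passes only in rows, so rows that repeat a pose let the fingers close, or fill a call up. It gives the time, the measured TCP pose, the force and the opening at its end, in the units of the state.
- robot.observe(): the state, without advancing time (a new reading comes with each control period).
- read_camera(name): name is "side" or "top" or "wrist"; returns a dict with "frame" (384x512x3 uint8, red, green, blue), "z_map" (384x512 float32, m along the optical axis (not along the pixel's ray), 0 where there is no reading), "fov_y" (degrees; the focal length in pixels is half the picture's height over the tangent of half this angle, whatever the lens; pixels are square), "cx", "cy" (the principal point, pixels), "pose" (4x4, takes a point from camera to world coordinates); the wrist camera has in their place "tool_from_camera" (4x4, takes a point from camera to tool coordinates, whose origin is the TCP and whose axes are the flange's). Camera axes: x right, y down, z forward; pixel columns grow to the right and rows downward; lengths in m; the calibration is good to about 2 mm. A picture is of the moment at which its call begins: read the wrist's pose just before it.
- robot.close_job(): hands the job in, once; it reports no verdict.
The state is a dict: "t": time; "q": joint angles; "joint_vel": joint speeds; "effort": joint torques, N m; "tcp_pos": TCP position; "ee_rot": TCP orientation; "force": force on the tool from outside, world axes, zero at the start; "wrist_torque": the same for the moment, N m; "finger_gap": finger opening in m.
Only numpy, scipy, OpenCV 4.12 (cv2) and the standard library are available. Lean on these libraries where they do the work, as an engineer would, in place of code of your own. Each camera call takes 0.05 s, during which the arm holds its last target. There are 200 camera calls.

TASK

The steel shaft with a flat milled on each end is lying on the black rubber board with its flats facing the wrong way. Keep it down on the board and roll it along until both flats face straight up, let go of it there for a moment, then lay it in the pair of grey V saddles, centred end to end, with the flats still facing up so that the clamps can go on. Do not lift it off the board before its flats are up, and leave everything else on the table where it is.

Things in the scene. Friction and masses are not known exactly. Their poses are not given: they have to be found in the camera images.
- shaft: Round steel shaft, 25 mm diameter, 150 mm long, 0.15 to 0.3 kg, lying on the board. Origin: middle of its axis. x: along the shaft; z: out of the flats (straight up = flats up). Both flats are on one side, 28 mm long at each end, 6 mm from the axis. The middle 94 mm is fully round: it rolls without slip on the rubber, 12.5 mm of travel per radian, and stays where it is left.
- board: Fixed rubber-faced board, 270 (x) by 220 mm (y), its face 4 mm above the table, with an aluminium lip 6 mm wide, 12 mm high above the table, along each end (x = -135 and +135 mm); long sides open. Origin: centre of underside. Left or right of the robot. A tan tape strip on it is only a mark. The shaft starts lying roughly along the board's y.
- saddle: Fixed pair of grey V saddles on a black base plate 66 (x) by 110 (y) by 12 mm, on the side where the board is not. Origin: centre of underside. The shaft is to lie along its y. The two V blocks are 14 mm thick, middles at y = -33 and +33 mm (52 mm gap between them); 90 degree Vs open to the top, 36 mm wide at the mouth, tops 42 mm above the table.
- saddle_seat (a point): Where the shaft's middle is when it lies home and centred in the two Vs: 42 mm above the table, over the saddle's origin; same axes as the saddle.
- collar: Bystander: dark steel shaft collar, 28 mm diameter, 13 mm high, loose on the board near the board's -x end. Origin: centre of the underside.
- thumbnut: Bystander: brass thumb nut, 26 mm diameter, 24 mm high, loose on the board near the board's +x end. Origin: centre of the underside.
- clampblock: Bystander: small black block 26 x 44 x 28 mm, loose on the table on the robot's side of the saddles. Origin: centre of the underside.
- vial: Bystander: amber vial, 32 mm diameter, 55 mm high, loose beyond the saddles. Origin: centre of the underside.
- post: Bystander: post on a round 42 mm foot with a black lens holder on top, 131 mm high in all, loose, standing between the board and the saddles. Origin: centre of the underside.
- plainbar: Bystander: plain round steel bar, 25 mm diameter, 100 mm long, no flats, lying loose on the table between the board and the saddles, nearer the robot than the post. Origin: on its underside, below its middle.
- driver: Bystander: screwdriver, lying loose beyond the work. Origin: on the underside.
- beaker: Bystander: glass beaker, 68 mm across, 85 mm high, standing loose on the right. Origin: centre of the underside.

How it is judged (in metres and radians):
On the way:
1. the shaft lies on the board, let go and still, with its flats facing up within 15 degrees (angle between shaft's own z axis and vertical below 0.26 rad and z of shaft in the frame of board below 0.0185 m and contact force between shaft and board above 0.3 N and contact force between shaft and the arm below 0.05 N and contact force between shaft and the fingers below 0.05 N and linear speed of shaft below 0.02 m/s), for 0.2 s.
At the end, for the whole second after the job is handed in: The shaft rests still in both V saddles, its middle within 9 mm of the seat point, along the saddles within 4.5 degrees, flats facing up within 15 degrees (distance between shaft and saddle_seat below 0.009 m and angle between the x axis of shaft and the y axis of saddle, either way round below 0.08 rad and angle between shaft's own z axis and vertical below 0.26 rad and linear speed of shaft below 0.02 m/s and contact force between shaft and saddle above 0.3 N); the robot touches nothing.
It fails at once if the shaft is raised more than 12 mm off the board while its flats are over 20 degrees from straight up (height (world z) of shaft above 0.0285 m and angle between shaft's own z axis and vertical above 0.35 rad).
It fails at once if a bystander is moved more than 20 mm (distance of any of collar, thumbnut, clampblock, vial, post, plainbar, driver, beaker from where it was at the start of the episode above 0.02 m).
It also fails if it takes over 45 s, if anything falls off the work surface, if the arm or the gripper's body presses on something with over 40 N, if the wrist force passes 120 N, or if a joint passes its speed limit or range.

## Working session

There is one attempt and no reset: what is moved stays moved. The work goes in short steps, Python scripts to look and compute and a tool call to move; the robot and the scene stay as the last step left them, time stands still between calls to the robot, and variables do not carry over. Pictures are saved under pics/ and viewed, about 8 in all and at most 12, crops included, and the job is handed in when it is done.

Besides the shell and the picture viewer there is one more tool, called as name(argument=value, ...), one argument or row to a line, values as JSON. send_rows: Moves the arm, as the interface text tells. Its arguments: {"type":"object","properties":{"moves":{"type":"array","items":{"type":"object","properties":{"dx":{"type":"number"},"dy":{"type":"number"},"dz":{"type":"number"},"turn":{"type":"number"},"gripper":{"type":"number"}}}},"newtons":{"type":"number"}},"required":["moves"]}

```bash
mkdir -p pics; cat > h.py <<'E'
import numpy as np, cv2
from workcell import robot, read_camera
from scipy.spatial.transform import Rotation as R
def cam(n):
    s=robot.observe(); c=read_camera(n); z=c["z_map"]; h,w=z.shape
    f=h/2/np.tan(np.radians(c["fov_y"])/2)
    v,u=np.mgrid[:h,:w]
    P=np.stack([(u-c["cx"])*z/f,(v-c["cy"])*z/f,z],-1)
    if "pose" in c: T=c["pose"]
    else:
        W=np.eye(4); W[:3,:3]=R.from_euler("xyz",s["ee_rot"],degrees=True).as_matrix(); W[:3,3]=s["tcp_pos"]
        T=W@c["tool_from_camera"]
    X=P@T[:3,:3].T+T[:3,3]; X[z==0]=np.nan
    return c["frame"],X,T,f,c
def save(im,n): cv2.imwrite("pics/"+n,im[:,:,::-1])
E
python3 - <<'E'
from h import *
s=robot.observe(); print(s, robot.pinch_z)
a,X,T,f,c=cam("top"); b,Xs,Ts,_,_=cam("side"); w,Xw,Tw,_,_=cam("wrist")
print(T.round(3),f,Ts.round(3),Tw.round(3))
save(cv2.resize(a,(800,600)),"top0.png"); save(np.hstack([cv2.resize(b,(400,300)),cv2.resize(w,(400,300))]),"sw0.png")
np.savez("d0.npz",a=a,X=X,b=b,Xs=Xs,w=w,Xw=Xw)
E
```

```text
{'t': 0.0, 'q': array([ 6.89264479e+01,  1.36809202e+01, -8.15271777e-01,  7.55825975e+01,
       -9.16212576e-04,  8.99995172e+01]), 'joint_vel': array([ 0.08749534,  0.09343618, -0.05874996,  0.02306549, -0.00672468,
        0.08945014]), 'effort': array([-2.76485807e-04, -5.38780582e+01,  3.46444380e+01,  1.78570667e-02,
        1.03611019e-04, -1.54293917e-05]), 'tcp_pos': array([0.18863746, 0.48952445, 0.23068929]), 'ee_rot': array([-1.79921211e+02,  9.15547829e-04,  1.58926932e+02]), 'force': array([ 0.05791673, -0.30752512, -0.16066287]), 'wrist_torque': array([-0.04689833, -0.00217715,  0.05154189]), 'finger_gap': 0.08523304773885924} 0.0187
[[-0.014 -0.992  0.125  0.455]
 [-1.     0.015  0.008 -0.095]
 [-0.01  -0.125 -0.992  1.327]
 [ 0.     0.     0.     1.   ]] 438.02775676392895 [[-0.713 -0.392  0.581  0.121]
 [-0.701  0.373 -0.608  0.444]
 [ 0.021 -0.841 -0.541  0.541]
 [ 0.     0.     0.     1.   ]] [[ 0.36   0.895  0.263  0.121]
 [ 0.933 -0.345 -0.102  0.514]
 [-0.001  0.282 -0.959  0.373]
 [ 0.     0.     0.     1.   ]]
```

View pics/top0.png

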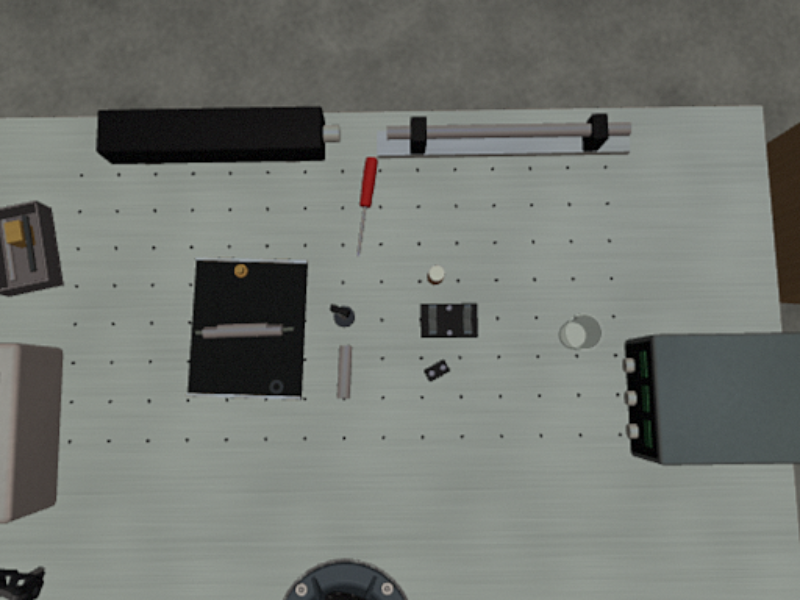

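View pics/sw0.png

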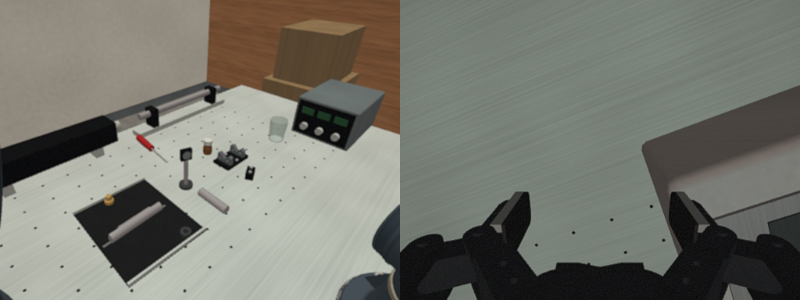

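The top view shows the board at left (centre about (248,328)), with the shaft at (245,330) running along the image x. The thumb nut is at (240,270), collar (277,387), post (343,315), plain bar (344,372), saddles (449,320), clamp block (437,370) and vial (436,274). The wrist view shows only table, so I'll measure these from the top view.

```bash
python3 - <<'E'
from h import *
d=np.load("d0.npz"); X=d["X"]; a=d["a"].astype(int)
k=512/800
def reg(n,u0,v0,u1,v1,zl,zh):
    B=X[int(v0*k):int(v1*k),int(u0*k):int(u1*k)].reshape(-1,3)
    m=(B[:,2]>zl)&(B[:,2]<zh); p=B[m]
    if len(p)<4: print(n,len(p));return
    r=cv2.minAreaRect(p[:,:2].astype(np.float32)*1000)
    c=np.median(p,0)
    e=np.linalg.svd(p[:,:2]-p[:,:2].mean(0),full_matrices=False)[2][0]
    print(n,len(p),"med",c.round(3),"rect",np.round(r[0],1),np.round(r[1],1),round(r[2],1),"ax",np.degrees(np.arctan2(e[1],e[0])).round(1),"zmax",p[:,2].max().round(3))
reg("table",330,410,420,450,-.02,.02)
reg("board",180,250,320,405,.002,.03)
reg("shaft",190,310,300,350,.012,.04)
reg("nut",228,258,256,280,.014,.05)
reg("collar",265,375,290,397,.010,.05)
reg("lipTop",190,250,312,266,.008,.02)
reg("lipBot",185,388,308,402,.008,.02)
reg("plainbar",330,340,360,405,.012,.04)
reg("post",325,295,360,330,.02,.2)
reg("saddlebase",415,297,485,342,.006,.06)
reg("Vblocks",415,297,485,342,.025,.06)
reg("VL",415,297,449,342,.022,.06)
reg("VR",449,297,485,342,.022,.06)
reg("clamp",420,355,455,385,.015,.06)
reg("vial",422,262,450,290,.03,.08)
E
```

```text
table 1477 med [ 0.365 -0.057 -0.001] rect [364.8 -57.2] [167.9  74.2] 89.3 ax -90.8 zmax 0.01
board 4783 med [0.559 0.185 0.005] rect [566.1 185. ] [273.1 299.2] 89.3 ax -177.9 zmax 0.03
shaft 391 med [0.556 0.193 0.026] rect [558.4 192.8] [ 25.6 150.3] 1.2 ax 91.3 zmax 0.035
nut 49 med [0.675 0.197 0.019] rect [680.5 195.8] [39.6 34. ] 89.8 ax 170.3 zmax 0.036
collar 68 med [0.446 0.128 0.015] rect [445.8 127.3] [44.  29.6] 89.2 ax 155.0 zmax 0.021
lipTop 137 med [0.695 0.179 0.011] rect [691.4 179.9] [213.8  15.4] 87.3 ax -92.5 zmax 0.019
lipBot 178 med [0.433 0.171 0.012] rect [437.4 190.5] [ 23.1 216.7] 0.9 ax -90.8 zmax 0.019
plainbar 271 med [ 0.477 -0.003  0.021] rect [475.3  -2. ] [24.2 97.9] 88.5 ax 177.0 zmax 0.031
post 73 med [ 0.581 -0.003  0.129] rect [582.1  -1.1] [34.3 13. ] 68.0 ax -110.8 zmax 0.134
saddlebase 785 med [ 0.57  -0.204  0.012] rect [ 572.2 -203.3] [ 81.2 109.1] 2.4 ax -91.1 zmax 0.045
Vblocks 175 med [ 0.571 -0.177  0.035] rect [ 570.5 -203.8] [79.8 53.7] 89.1 ax -90.1 zmax 0.045
VL 94 med [ 0.572 -0.17   0.035] rect [ 571.  -170.4] [12.8 53.7] 88.8 ax 178.7 zmax 0.045
VR 96 med [ 0.569 -0.236  0.034] rect [ 570.2 -236.5] [14.2 53.2] 88.8 ax -179.4 zmax 0.044
clamp 132 med [ 0.477 -0.178  0.024] rect [ 476.  -177.5] [25.1 43.8] 25.5 ax 115.0 zmax 0.032
vial 85 med [ 0.655 -0.18   0.053] rect [ 656.3 -178.5] [26.6 26.8] 89.2 ax 153.5 zmax 0.063
```

send_rows(
  moves=[
    {"dx": -4, "dy": -1.4, "dz": 0.3, "turn": 0.11, "gripper": 0},
    {"dx": -8, "dy": -2.6, "dz": 1, "turn": 0.22, "gripper": 0},
    {"dx": -12, "dy": -3.8, "dz": 1.5, "turn": 0.33, "gripper": 0},
    {"dx": -16, "dy": -5.1, "dz": 2, "turn": 0.44, "gripper": 0},
    {"dx": -20, "dy": -6.4, "dz": 3, "turn": 0.55, "gripper": 0},
    {"dx": -24, "dy": -7.7, "dz": 4, "turn": 0.66, "gripper": 0},
    {"dx": -28, "dy": -9, "dz": 5, "turn": 0.77, "gripper": 0},
    {"dx": -32, "dy": -10.2, "dz": 6, "turn": 0.88, "gripper": 0},
    {"dx": -36, "dy": -11.5, "dz": 7, "turn": 0.99, "gripper": 0},
    {"dx": -40, "dy": -12.8, "dz": 7, "turn": 1.1, "gripper": 0},
  ],
)

```text
t: 0.98
tcp_pos: [0.5085, 0.2311, 0.1601]
ee_rot: [-179.9, 0.0, 95.6]
force: [0.3, 1.1, 0.1]
finger_gap: 0.086
```

send_rows(
  moves=[
    {"dx": -1.5, "dy": 1.5, "dz": 0, "turn": 0.08, "gripper": 0},
    {"dx": -3, "dy": 3, "dz": 0, "turn": 0.08, "gripper": 0},
    {"dx": -4.3, "dy": 4.5, "dz": 0, "turn": 0.08, "gripper": 0},
    {"dx": -4.3, "dy": 4.5, "dz": 0, "turn": 0.08, "gripper": 0.3},
    {"dx": -4.3, "dy": 4.5, "dz": 0, "turn": 0.08, "gripper": 0.4},
    {"dx": -4.3, "dy": 4.5, "dz": 0, "turn": 0.08, "gripper": 0.4},
    {"dx": -4.3, "dy": 4.5, "dz": 0, "turn": 0.08, "gripper": 0.4},
    {"dx": -4.3, "dy": 4.5, "dz": 0, "turn": 0.08, "gripper": 0.4},
    {"dx": -4.3, "dy": 4.5, "dz": 0, "turn": 0.08, "gripper": 0.4},
    {"dx": -4.3, "dy": 4.5, "dz": 0, "turn": 0.08, "gripper": 0.4},
  ],
)

```text
t: 1.82
tcp_pos: [0.5568, 0.1954, 0.1619]
ee_rot: [180.0, 0.0, 91.4]
force: [0.1, -0.3, 0.3]
finger_gap: 0.0511
```

```bash
cat > meas.py <<'E'
from h import *
import sys
n=sys.argv[1]; x0=float(sys.argv[2]); y0=float(sys.argv[3])
s=robot.observe(); print(s["t"],s["tcp_pos"].round(4),s["ee_rot"].round(2),s["finger_gap"].round(4),s["force"].round(1))
w,X,T,f,c=cam("wrist"); save(cv2.resize(w,(640,480)),n+".png"); np.savez(n+".npz",w=w,X=X)
m=(abs(X[...,0]-x0)<.03)&(abs(X[...,1]-y0)<.1)&(X[...,2]>.008)&(X[...,2]<.036)
p=X[m]
# axis from middle part
q=p[(abs(p[:,1]-y0)<.04)]
r=cv2.minAreaRect(q[:,:2].astype(np.float32)*1000)
g=np.polyfit(*[np.array(v) for v in zip(*[(yy,(np.percentile(k[:,0],3)+np.percentile(k[:,0],97))/2) for yy in np.arange(y0-.035,y0+.036,.01) for k in [q[abs(q[:,1]-yy)<.005]] if len(k)>20])],1)
print("axis x=",g.round(4),"y ext",np.percentile(p[:,1],[.3,99.7]).round(4),"mid topz",np.percentile(q[:,2],98).round(4))
# section profiles at ends and middle
ylo,yhi=np.percentile(p[:,1],[.3,99.7])
for nm,yy in (("lo",ylo+.013),("mid",y0),("hi",yhi-.013)):
    k=p[abs(p[:,1]-yy)<.009]; dx=k[:,0]-np.polyval(g,k[:,1])
    print(nm,len(k),[(b,round(float(np.median(k[abs(dx-b/1e3)<.001,2])*1e3),1)) for b in range(-13,14,2) if (abs(dx-b/1e3)<.001).sum()>3])
E
python3 meas.py pics/w1 0.558 0.193
```

```text
Traceback (most recent call last):
  File "meas.py", line 4, in <module>
    s=robot.observe(); print(s["t"],s["tcp_pos"].round(4),s["ee_rot"].round(2),s["finger_gap"].round(4),s["force"].round(1))
                                                                               ^^^^^^^^^^^^^^^^^^^^^
AttributeError: 'float' object has no attribute 'round'
```

```bash
sed -i 's/s\["finger_gap"\].round(4)/s["finger_gap"]/' meas.py
python3 meas.py pics/w1 0.558 0.193
```

```text
1.8167 [0.5568 0.1954 0.1619] [179.99   0.    91.37] 0.05109781718567378 [ 0.1 -0.3  0.3]
axis x= [-0.019   0.5602] y ext [0.1169 0.2659] mid topz 0.029
lo 337 [(-13, 17.2), (-11, 20.9), (-9, 23.8), (-7, 25.7), (-5, 26.7), (-3, 27.6), (-1, 28.2), (1, 28.0), (3, 26.4), (5, 20.4), (7, 14.9), (9, 9.4)]
mid 455 [(-11, 21.2), (-9, 23.9), (-7, 25.5), (-5, 27.1), (-3, 27.8), (-1, 28.1), (1, 28.2), (3, 27.6), (5, 27.0), (7, 26.1), (9, 24.0), (11, 21.1)]
hi 472 [(-13, 18.8), (-11, 22.1), (-9, 24.7), (-7, 26.0), (-5, 27.0), (-3, 27.9), (-1, 28.2), (1, 28.0), (3, 25.8), (5, 20.2), (7, 14.5), (9, 9.7)]
```

The depth profile gives flats tilted 70° toward +x. The check on distance from axis to flat gives 6.0 mm, as specified. The shaft therefore has to roll about 15.3 mm toward −x. I'll lower the gripper astride it.

send_rows(
  moves=[
    {"dx": -0.4, "dy": 0, "dz": 3, "turn": 0, "gripper": 0.57},
    {"dx": -0.4, "dy": 0, "dz": 6, "turn": 0, "gripper": 0.57},
    {"dx": -0.4, "dy": 0, "dz": 8, "turn": 0, "gripper": 0.57},
    {"dx": -0.4, "dy": 0, "dz": 10, "turn": 0, "gripper": 0.57},
    {"dx": -0.4, "dy": 0, "dz": 12, "turn": 0, "gripper": 0.57},
    {"dx": -0.4, "dy": 0, "dz": 13.5, "turn": 0, "gripper": 0.57},
    {"dx": -0.4, "dy": 0, "dz": 14.5, "turn": 0, "gripper": 0.57},
    {"dx": -0.4, "dy": 0, "dz": 15.2, "turn": 0, "gripper": 0.57},
    {"dx": -0.4, "dy": 0, "dz": 15.2, "turn": 0, "gripper": 0.57},
    {"dx": -0.4, "dy": 0, "dz": 15.2, "turn": 0, "gripper": 0.57},
  ],
)

```text
t: 2.7
tcp_pos: [0.5575, 0.191, 0.0101]
ee_rot: [180.0, 0.0, 91.3]
force: [0.1, -0.9, 0.4]
finger_gap: 0.0368
```

send_rows(
  moves=[
    {"dx": 0, "dy": -0.5, "dz": 0.2, "turn": 0, "gripper": 0.57},
    {"dx": 0, "dy": -0.75, "dz": 0.2, "turn": 0, "gripper": 0.57},
    {"dx": 0, "dy": -1.0, "dz": 0.2, "turn": 0, "gripper": 0.57},
    {"dx": 0, "dy": -1.25, "dz": 0.2, "turn": 0, "gripper": 0.57},
    {"dx": 0, "dy": -1.5, "dz": 0.2, "turn": 0, "gripper": 0.57},
    {"dx": 0, "dy": -1.75, "dz": 0.2, "turn": 0, "gripper": 0.57},
    {"dx": 0, "dy": -1.95, "dz": 0.2, "turn": 0, "gripper": 0.57},
    {"dx": 0, "dy": -2.1, "dz": 0.2, "turn": 0, "gripper": 0.57},
    {"dx": 0, "dy": -2.2, "dz": 0.2, "turn": 0, "gripper": 0.57},
    {"dx": 0, "dy": -2.2, "dz": 0.2, "turn": 0, "gripper": 0.57},
  ],
)

```text
t: 3.53
tcp_pos: [0.5351, 0.1903, 0.0077]
ee_rot: [-180.0, 0.0, 91.3]
force: [-0.7, -0.2, -1.0]
finger_gap: 0.0368
```

send_rows(
  moves=[
    {"dx": 0, "dy": 0.2, "dz": 0, "turn": 0, "gripper": 0.57},
    {"dx": 0, "dy": 0.5, "dz": 0, "turn": 0, "gripper": 0.5},
    {"dx": 0, "dy": 0.6, "dz": 0, "turn": 0, "gripper": 0.45},
    {"dx": 0, "dy": 0.6, "dz": -2, "turn": 0, "gripper": 0.4},
    {"dx": 0, "dy": 0.6, "dz": -5, "turn": 0, "gripper": 0.4},
    {"dx": 0, "dy": 0.6, "dz": -8, "turn": 0, "gripper": 0.4},
    {"dx": 0, "dy": 0.6, "dz": -11, "turn": 0, "gripper": 0.4},
    {"dx": 0, "dy": 0.6, "dz": -14, "turn": 0, "gripper": 0.4},
    {"dx": 0, "dy": 0.6, "dz": -15, "turn": 0, "gripper": 0.4},
    {"dx": 0, "dy": 0.6, "dz": -15, "turn": 0, "gripper": 0.4},
  ],
)

```text
t: 4.37
tcp_pos: [0.5431, 0.1911, 0.1607]
ee_rot: [179.7, -0.1, 91.3]
force: [-0.3, -0.4, -0.4]
finger_gap: 0.0514
```

```bash
python3 meas.py w2 0.541 0.193
```

```text
4.3667 [0.5431 0.1911 0.1607] [ 1.7971e+02 -9.0000e-02  9.1310e+01] 0.051370441727524176 [-0.3 -0.4 -0.4]
axis x= [-0.0134  0.5422] y ext [0.1165 0.2652] mid topz 0.029
lo 383 [(-11, 20.4), (-9, 20.6), (-7, 21.0), (-5, 21.0), (-3, 21.4), (-1, 21.2), (1, 21.5), (3, 22.0), (5, 22.2), (7, 22.1), (9, 22.3), (11, 22.2), (13, 18.9)]
mid 465 [(-11, 21.0), (-9, 24.1), (-7, 25.8), (-5, 26.7), (-3, 27.8), (-1, 28.2), (1, 28.1), (3, 27.7), (5, 27.1), (7, 25.7), (9, 24.2), (11, 21.2), (13, 16.6)]
hi 557 [(-13, 19.3), (-11, 20.7), (-9, 20.9), (-7, 21.0), (-5, 21.3), (-3, 21.4), (-1, 21.7), (1, 21.7), (3, 22.0), (5, 22.4), (7, 22.4), (9, 22.7), (11, 20.8)]
```

View pics/w2.png

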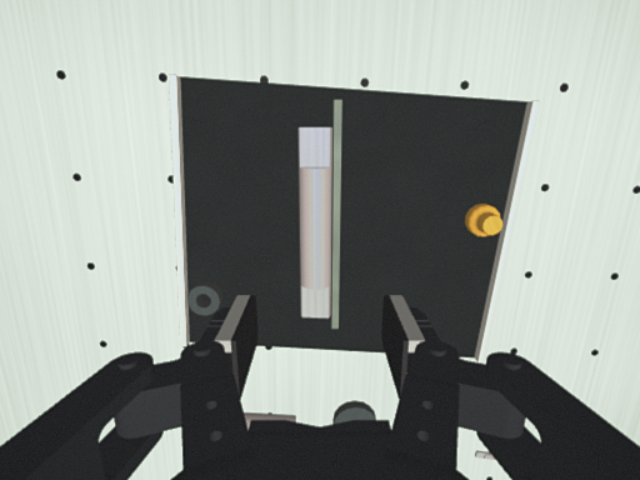

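The flats are now up, with about 5° of overshoot toward −x, and the shaft is free. The view shows the shaft at (315,220) with bright flats on top. Collar (204,300) and thumb nut (484,221) haven't been disturbed. Next I'll grasp it, biasing slightly toward +x so the closing fingers undo some of the overshoot.

send_rows(
  moves=[
    {"dx": 0, "dy": -0.2, "dz": 3, "turn": 0.01, "gripper": 0.4},
    {"dx": 0, "dy": -0.2, "dz": 6, "turn": 0.01, "gripper": 0.4},
    {"dx": 0, "dy": -0.2, "dz": 9, "turn": 0.01, "gripper": 0.4},
    {"dx": 0, "dy": -0.2, "dz": 11.5, "turn": 0.01, "gripper": 0.4},
    {"dx": 0, "dy": -0.2, "dz": 13.5, "turn": 0.01, "gripper": 0.4},
    {"dx": 0, "dy": -0.2, "dz": 14.7, "turn": 0.01, "gripper": 0.45},
    {"dx": 0, "dy": -0.2, "dz": 15.3, "turn": 0.01, "gripper": 0.5},
    {"dx": 0, "dy": -0.2, "dz": 15.3, "turn": 0.01, "gripper": 0.6},
    {"dx": 0, "dy": -0.2, "dz": 15.3, "turn": 0.01, "gripper": 0.65},
    {"dx": 0, "dy": -0.2, "dz": 15.3, "turn": 0.01, "gripper": 0.65},
  ],
  newtons=50,
)

```text
t: 5.25
tcp_pos: [0.5387, 0.1902, 0.0039]
ee_rot: [-179.9, 0.0, 90.7]
force: [1.2, 0.1, 0.4]
finger_gap: 0.0298
```

send_rows(
  moves=[
    {"dx": 0, "dy": 0, "dz": 0, "turn": 0, "gripper": 0.7},
    {"dx": 0, "dy": 0, "dz": 0, "turn": 0, "gripper": 0.75},
    {"dx": 0, "dy": 0, "dz": 0, "turn": 0, "gripper": 0.85},
    {"dx": 0, "dy": 0, "dz": 0, "turn": 0, "gripper": 1},
    {"dx": 0, "dy": 0, "dz": 0, "turn": 0, "gripper": 1},
    {"dx": 0, "dy": 0, "dz": 0, "turn": 0, "gripper": 1},
    {"dx": 0, "dy": 0, "dz": -0.1, "turn": 0, "gripper": 1},
    {"dx": 0, "dy": 0, "dz": -0.2, "turn": 0, "gripper": 1},
    {"dx": 0, "dy": 0, "dz": -0.3, "turn": 0, "gripper": 1},
    {"dx": 0, "dy": 0, "dz": -0.3, "turn": 0, "gripper": 1},
  ],
)

```text
t: 6.08
tcp_pos: [0.5394, 0.1905, 0.008]
ee_rot: [180.0, -0.0, 90.7]
force: [1.0, -0.1, -2.8]
finger_gap: 0.0233
```

```bash
python3 meas.py w3 0.541 0.193
```

```text
6.0833 [0.5394 0.1905 0.008 ] [179.99  -0.    90.75] 0.023325497464794894 [ 1.  -0.1 -2.8]
axis x= [-0.0168  0.5417] y ext [0.1528 0.2655] mid topz 0.034
lo 1573 [(-13, 21.8), (-11, 25.1), (-9, 27.9), (-7, 29.5), (-5, 30.7), (-3, 31.4), (-1, 31.6), (1, 31.6), (3, 31.2), (5, 30.6), (7, 29.5), (9, 27.8), (11, 25.1), (13, 21.8)]
mid 3183 [(-13, 27.0), (-11, 26.2), (-9, 27.7), (-7, 29.5), (-5, 30.7), (-3, 31.3), (-1, 31.7), (1, 31.7), (3, 31.2), (5, 30.6), (7, 29.5), (9, 27.7), (11, 26.1), (13, 26.2)]
hi 2670 [(-13, 21.7), (-11, 23.3), (-9, 23.8), (-7, 24.1), (-5, 24.5), (-3, 24.8), (-1, 25.1), (1, 25.5), (3, 25.7), (5, 26.2), (7, 26.6), (9, 27.0), (11, 25.3), (13, 21.9)]
```

View pics/w3.png

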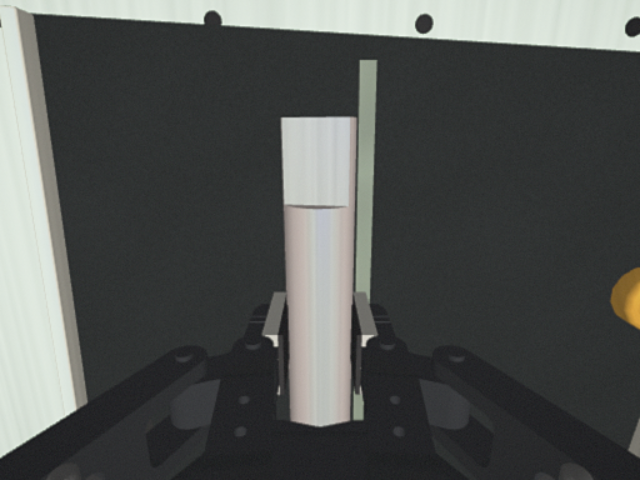

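The grip closed about 1.5 mm off centre and rolled the shaft on to about 10.5°. I'll set it down, let go and nudge it 2.3 mm back toward +x. Then I'll centre on it and grip again.

send_rows(
  moves=[
    {"dx": 0, "dy": 0, "dz": 0.15, "turn": 0, "gripper": 1},
    {"dx": 0, "dy": 0, "dz": 0.3, "turn": 0, "gripper": 1},
    {"dx": 0, "dy": 0, "dz": 0.3, "turn": 0, "gripper": 1},
    {"dx": 0, "dy": 0, "dz": 0.3, "turn": 0, "gripper": 0.6},
    {"dx": 0, "dy": 0, "dz": 0.2, "turn": 0, "gripper": 0.6},
    {"dx": 0, "dy": 0.2, "dz": 0.2, "turn": 0, "gripper": 0.6},
    {"dx": 0, "dy": 0.4, "dz": 0.2, "turn": 0, "gripper": 0.6},
    {"dx": 0, "dy": 0.55, "dz": 0.2, "turn": 0, "gripper": 0.6},
    {"dx": 0, "dy": 0.7, "dz": 0.2, "turn": 0, "gripper": 0.6},
    {"dx": 0, "dy": 0.7, "dz": 0.2, "turn": 0, "gripper": 0.6},
  ],
)

```text
t: 6.97
tcp_pos: [0.5468, 0.1906, 0.0058]
ee_rot: [180.0, 0.0, 90.7]
force: [0.1, -0.3, -0.1]
finger_gap: 0.0345
```

```bash
python3 meas.py w4 0.541 0.193
```

```text
6.9667 [0.5468 0.1906 0.0058] [179.98   0.    90.74] 0.03450974849899334 [ 0.1 -0.3 -0.1]
axis x= [-0.0333  0.5493] y ext [0.1516 0.2655] mid topz 0.0336
lo 1550 [(-13, 21.3), (-11, 24.1), (-9, 25.9), (-7, 27.0), (-5, 27.7), (-3, 28.1), (-1, 28.2), (1, 27.8), (3, 27.2), (5, 26.2), (7, 24.5), (9, 22.0), (11, 18.1)]
mid 3338 [(-13, 20.7), (-11, 23.6), (-9, 25.5), (-7, 26.8), (-5, 27.6), (-3, 28.0), (-1, 28.1), (1, 28.0), (3, 27.4), (5, 26.4), (7, 25.0), (9, 22.8), (11, 20.0)]
hi 2624 [(-13, 19.1), (-11, 22.2), (-9, 22.7), (-7, 22.4), (-5, 22.3), (-3, 22.1), (-1, 21.8), (1, 21.6), (3, 21.5), (5, 21.3), (7, 21.1), (9, 20.8), (11, 20.4), (13, 16.0)]
```

Measured again, it over-corrected to about 6.5° toward +x. Camera and gripper now agree that the shaft sits 0.9 mm to −x of the TCP when gripped. I'll set the grip centre so the closing finger rolls it back about 1.4 mm.

send_rows(
  moves=[
    {"dx": 0, "dy": -0.3, "dz": 0, "turn": 0, "gripper": 0.6},
    {"dx": 0, "dy": -0.55, "dz": 0, "turn": 0, "gripper": 0.6},
    {"dx": 0, "dy": -0.55, "dz": 0, "turn": 0, "gripper": 0.62},
    {"dx": 0, "dy": -0.55, "dz": 0, "turn": 0, "gripper": 0.66},
    {"dx": 0, "dy": -0.55, "dz": 0, "turn": 0, "gripper": 0.7},
    {"dx": 0, "dy": -0.55, "dz": 0, "turn": 0, "gripper": 0.8},
    {"dx": 0, "dy": -0.55, "dz": 0, "turn": 0, "gripper": 1},
    {"dx": 0, "dy": -0.55, "dz": 0, "turn": 0, "gripper": 1},
    {"dx": 0, "dy": -0.55, "dz": 0, "turn": 0, "gripper": 1},
    {"dx": 0, "dy": -0.55, "dz": 0, "turn": 0, "gripper": 1},
  ],
)

```text
t: 7.85
tcp_pos: [0.541, 0.1906, 0.0061]
ee_rot: [180.0, -0.0, 90.7]
force: [-1.0, -0.8, 5.8]
finger_gap: 0.0232
```

```bash
python3 meas.py w5 0.541 0.193
```

```text
7.85 [0.541  0.1906 0.0061] [ 1.7997e+02 -1.0000e-02  9.0750e+01] 0.023242350927076137 [-1.  -0.8  5.8]
axis x= [-0.0167  0.5432] y ext [0.1515 0.2656] mid topz 0.0337
lo 1527 [(-13, 18.4), (-11, 21.7), (-9, 24.3), (-7, 26.0), (-5, 27.2), (-3, 27.7), (-1, 28.1), (1, 28.2), (3, 27.7), (5, 27.0), (7, 25.9), (9, 24.2), (11, 21.8), (13, 18.2)]
mid 3318 [(-13, 25.9), (-11, 23.3), (-9, 24.3), (-7, 26.0), (-5, 27.2), (-3, 27.9), (-1, 28.1), (1, 28.2), (3, 27.8), (5, 27.1), (7, 26.1), (9, 24.3), (11, 23.3), (13, 24.6)]
hi 2603 [(-13, 18.1), (-11, 21.2), (-9, 21.5), (-7, 21.6), (-5, 21.5), (-3, 21.7), (-1, 21.9), (1, 21.8), (3, 21.8), (5, 21.9), (7, 22.0), (9, 22.1), (11, 21.5), (13, 17.8)]
```

Flats are within about 2° of up in the grip. Next I'll lift straight up, above the post, and carry it across.

send_rows(
  moves=[
    {"dx": 0, "dy": 0, "dz": -1.5, "turn": 0, "gripper": 1},
    {"dx": 0, "dy": 0, "dz": -4, "turn": 0, "gripper": 1},
    {"dx": 0, "dy": 0, "dz": -7.5, "turn": 0, "gripper": 1},
    {"dx": 0, "dy": 0, "dz": -11, "turn": 0, "gripper": 1},
    {"dx": 0, "dy": 0, "dz": -14.5, "turn": 0, "gripper": 1},
    {"dx": 0, "dy": 0, "dz": -17.5, "turn": 0, "gripper": 1},
    {"dx": 0, "dy": 0, "dz": -19.5, "turn": 0, "gripper": 1},
    {"dx": -1.5, "dy": 0.1, "dz": -19.8, "turn": 0, "gripper": 1},
    {"dx": -4, "dy": 0.2, "dz": -19.8, "turn": 0.01, "gripper": 1},
    {"dx": -7, "dy": 0.4, "dz": -19.8, "turn": 0.01, "gripper": 1},
  ],
)

```text
t: 8.73
tcp_pos: [0.5456, 0.1209, 0.2038]
ee_rot: [180.0, -0.0, 90.3]
force: [0.8, 0.4, -3.2]
finger_gap: 0.0232
```

send_rows(
  moves=[
    {"dx": -3.5, "dy": 0.2, "dz": 0, "turn": 0.01, "gripper": 1},
    {"dx": -7, "dy": 0.4, "dz": 0, "turn": 0.01, "gripper": 1},
    {"dx": -10.5, "dy": 0.6, "dz": 0, "turn": 0.01, "gripper": 1},
    {"dx": -14, "dy": 0.8, "dz": 0, "turn": 0.01, "gripper": 1},
    {"dx": -17.5, "dy": 1.1, "dz": 0, "turn": 0.01, "gripper": 1},
    {"dx": -21, "dy": 1.4, "dz": 0, "turn": 0.015, "gripper": 1},
    {"dx": -24.5, "dy": 1.7, "dz": 0, "turn": 0.015, "gripper": 1},
    {"dx": -27, "dy": 1.9, "dz": 0, "turn": 0.015, "gripper": 1},
    {"dx": -28, "dy": 2.1, "dz": 0, "turn": 0.015, "gripper": 1},
    {"dx": -28, "dy": 2.1, "dz": 0, "turn": 0.015, "gripper": 1},
  ],
)

```text
t: 9.57
tcp_pos: [0.5674, -0.1616, 0.2029]
ee_rot: [-179.9, 0.0, 89.1]
force: [-0.5, 0.4, -3.1]
finger_gap: 0.0235
```

```bash
cat > sad.py <<'E'
from h import *
s=robot.observe(); print(s["t"],s["tcp_pos"].round(4),s["ee_rot"].round(2),s["finger_gap"],s["force"].round(1))
w,X,T,f,c=cam("wrist"); save(cv2.resize(w,(640,480)),"w6.png"); np.savez("w6.npz",w=w,X=X)
for n,y0 in (("VL",-.170),("VR",-.236)):
    p=X[(abs(X[...,0]-.57)<.045)&(abs(X[...,1]-y0)<.016)&(X[...,2]>.02)&(X[...,2]<.048)]
    if len(p)<30: print(n,len(p)); continue
    print(n,len(p),"x",np.percentile(p[:,0],[1,99]).round(4),"y",np.percentile(p[:,1],[1,99]).round(4),"z",np.percentile(p[:,2],[1,99]).round(4))
    print([(b,round(float(np.median(p[abs(p[:,0]-b/1e3)<.0015,2]))*1e3,1)) for b in range(543,600,3) if (abs(p[:,0]-b/1e3)<.0015).sum()>3])
p=X[(X[...,2]>.009)&(X[...,2]<.015)&(abs(X[...,0]-.57)<.06)&(abs(X[...,1]+.2)<.09)]
if len(p)>50: print("base",np.percentile(p[:,0],[1,99]).round(4),np.percentile(p[:,1],[1,99]).round(4))
E
python3 sad.py
```

```text
9.5667 [ 0.5674 -0.1616  0.2029] [-1.7993e+02  1.0000e-02  8.9140e+01] 0.023517437754141175 [-0.5  0.4 -3.1]
VL 45 x [0.5951 0.5981] y [-0.1794 -0.1657] z [0.0259 0.0384]
[(594, 36.8), (597, 36.9)]
VR 2
base [0.5969 0.6034] [-0.2357 -0.1517]
```

View pics/w6.png

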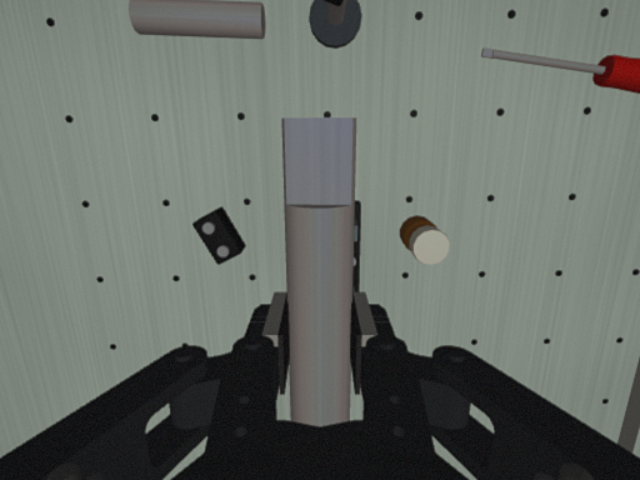

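The shaft hides most of the saddles, but the visible edges put the centre at about (0.571, −0.2045), which agrees with the top view within 2 mm. The vial (425,240), clamp block (219,236), post (335,15) and plain bar (197,18) are well clear.

send_rows(
  moves=[
    {"dx": -1.5, "dy": 0.2, "dz": 0, "turn": 0, "gripper": 1},
    {"dx": -3, "dy": 0.4, "dz": 0, "turn": 0, "gripper": 1},
    {"dx": -4.3, "dy": 0.45, "dz": 1, "turn": 0, "gripper": 1},
    {"dx": -4.3, "dy": 0.45, "dz": 4, "turn": 0, "gripper": 1},
    {"dx": -4.3, "dy": 0.45, "dz": 7, "turn": 0, "gripper": 1},
    {"dx": -4.3, "dy": 0.45, "dz": 10, "turn": 0, "gripper": 1},
    {"dx": -4.3, "dy": 0.45, "dz": 13, "turn": 0, "gripper": 1},
    {"dx": -4.3, "dy": 0.45, "dz": 14.5, "turn": 0, "gripper": 1},
    {"dx": -4.3, "dy": 0.45, "dz": 15.5, "turn": 0, "gripper": 1},
    {"dx": -4.3, "dy": 0.45, "dz": 15.5, "turn": 0, "gripper": 1},
  ],
)

```text
t: 10.45
tcp_pos: [0.5701, -0.2021, 0.0462]
ee_rot: [-179.8, -0.1, 89.3]
force: [0.0, 0.2, -3.3]
finger_gap: 0.0231
```

```bash
python3 - <<'E'
from h import *
s=robot.observe(); print(s["tcp_pos"].round(4),s["ee_rot"].round(2))
b,Xs,_,_,_=cam("side"); a,X,_,_,_=cam("top")
k=512/400
s1=b[int(120*k):int(200*k),int(170*k):int(290*k)]
t=a[180:260,240:330]
save(np.hstack([cv2.resize(s1,(450,300),interpolation=cv2.INTER_CUBIC),cv2.resize(t,(338,300),interpolation=cv2.INTER_CUBIC)]),"s7.png")
E
```

```text
[ 0.5701 -0.2021  0.0462] [-1.7978e+02 -7.0000e-02  8.9320e+01]
```

View pics/s7.png

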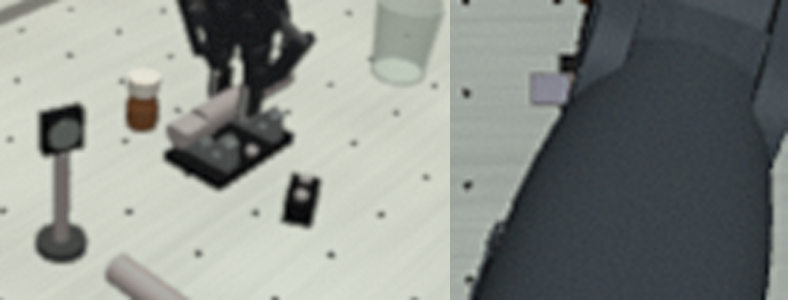

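The side view shows the shaft above the base, in line with the saddles. I'll lower it the rest of the way.

send_rows(
  moves=[
    {"dx": -0.1, "dy": 0.1, "dz": 0.2, "turn": 0, "gripper": 1},
    {"dx": -0.2, "dy": 0.1, "dz": 0.4, "turn": 0, "gripper": 1},
    {"dx": -0.2, "dy": 0.1, "dz": 0.6, "turn": 0, "gripper": 1},
    {"dx": -0.2, "dy": 0.1, "dz": 0.8, "turn": 0, "gripper": 1},
    {"dx": -0.2, "dy": 0.1, "dz": 1, "turn": 0, "gripper": 1},
    {"dx": -0.2, "dy": 0.1, "dz": 1.15, "turn": 0, "gripper": 1},
    {"dx": -0.2, "dy": 0.1, "dz": 1.25, "turn": 0, "gripper": 1},
    {"dx": -0.2, "dy": 0.1, "dz": 1.3, "turn": 0, "gripper": 1},
    {"dx": -0.2, "dy": 0.1, "dz": 1.35, "turn": 0, "gripper": 1},
    {"dx": -0.2, "dy": 0.1, "dz": 1.35, "turn": 0, "gripper": 1},
  ],
)

```text
t: 11.38
tcp_pos: [0.5725, -0.2044, 0.0352]
ee_rot: [-180.0, 0.0, 89.3]
force: [-0.5, -0.5, -2.3]
finger_gap: 0.0234
```

send_rows(
  moves=[
    {"dx": 0, "dy": 0, "dz": 0.05, "turn": 0, "gripper": 1},
    {"dx": 0, "dy": 0, "dz": 0.1, "turn": 0, "gripper": 1},
    {"dx": 0, "dy": 0, "dz": 0.15, "turn": 0, "gripper": 1},
    {"dx": 0, "dy": 0, "dz": 0.2, "turn": 0, "gripper": 1},
    {"dx": 0, "dy": 0, "dz": 0.2, "turn": 0, "gripper": 1},
    {"dx": 0, "dy": 0, "dz": 0.2, "turn": 0, "gripper": 1},
    {"dx": 0, "dy": 0, "dz": 0.2, "turn": 0, "gripper": 1},
    {"dx": 0, "dy": 0, "dz": 0.2, "turn": 0, "gripper": 1},
    {"dx": 0, "dy": 0, "dz": 0.2, "turn": 0, "gripper": 1},
    {"dx": 0, "dy": 0, "dz": 0.2, "turn": 0, "gripper": 1},
  ],
)

```text
t: 12.22
tcp_pos: [0.5725, -0.2045, 0.0333]
ee_rot: [180.0, 0.0, 89.3]
force: [-0.9, 0.0, -2.2]
finger_gap: 0.0232
```

send_rows(
  moves=[
    {"dx": 0, "dy": 0, "dz": 0.03, "turn": 0, "gripper": 1},
    {"dx": 0, "dy": 0, "dz": 0.06, "turn": 0, "gripper": 1},
    {"dx": 0, "dy": 0, "dz": 0.1, "turn": 0, "gripper": 1},
    {"dx": 0, "dy": 0, "dz": 0.13, "turn": 0, "gripper": 1},
    {"dx": 0, "dy": 0, "dz": 0.16, "turn": 0, "gripper": 1},
    {"dx": 0, "dy": 0, "dz": 0.16, "turn": 0, "gripper": 1},
    {"dx": 0, "dy": 0, "dz": 0.16, "turn": 0, "gripper": 1},
    {"dx": 0, "dy": 0, "dz": 0.16, "turn": 0, "gripper": 1},
    {"dx": 0, "dy": 0, "dz": 0.16, "turn": 0, "gripper": 1},
    {"dx": 0, "dy": 0, "dz": 0.16, "turn": 0, "gripper": 1},
  ],
)

```text
t: 13.05
tcp_pos: [0.5726, -0.2045, 0.0328]
ee_rot: [180.0, 0.0, 89.3]
force: [-3.7, 1.4, 8.1]
finger_gap: 0.0233
```

Contact on the +x wall. I'll shift 1 mm toward −x and then open gently.

send_rows(
  moves=[
    {"dx": 0, "dy": -0.05, "dz": 0, "turn": 0, "gripper": 1},
    {"dx": 0, "dy": -0.1, "dz": 0, "turn": 0, "gripper": 1},
    {"dx": 0, "dy": -0.1, "dz": 0, "turn": 0, "gripper": 1},
    {"dx": 0, "dy": -0.1, "dz": 0, "turn": 0, "gripper": 1},
    {"dx": 0, "dy": -0.1, "dz": 0, "turn": 0, "gripper": 1},
    {"dx": 0, "dy": -0.1, "dz": 0, "turn": 0, "gripper": 1},
    {"dx": 0, "dy": -0.1, "dz": 0, "turn": 0, "gripper": 1},
    {"dx": 0, "dy": -0.1, "dz": 0, "turn": 0, "gripper": 1},
    {"dx": 0, "dy": -0.1, "dz": 0, "turn": 0, "gripper": 1},
    {"dx": 0, "dy": -0.1, "dz": 0, "turn": 0, "gripper": 1},
  ],
)

```text
t: 13.88
tcp_pos: [0.5714, -0.2045, 0.0317]
ee_rot: [-180.0, 0.0, 89.3]
force: [-2.0, 0.4, 3.4]
finger_gap: 0.0233
```

Force is down, and the height matches the seat (axis about 0.042). Release, let it settle, and lift.

send_rows(
  moves=[
    {"dx": 0, "dy": -0.03, "dz": 0, "turn": 0, "gripper": 0.7},
    {"dx": 0, "dy": -0.03, "dz": 0, "turn": 0, "gripper": 0.6},
    {"dx": 0, "dy": -0.03, "dz": 0, "turn": 0, "gripper": 0.5},
    {"dx": 0, "dy": -0.03, "dz": 0, "turn": 0, "gripper": 0.4},
    {"dx": 0, "dy": -0.03, "dz": -0.5, "turn": 0, "gripper": 0.4},
    {"dx": 0, "dy": -0.03, "dz": -2, "turn": 0, "gripper": 0.4},
    {"dx": 0, "dy": -0.03, "dz": -5, "turn": 0, "gripper": 0.4},
    {"dx": 0, "dy": -0.03, "dz": -9, "turn": 0, "gripper": 0.4},
    {"dx": 0, "dy": -0.03, "dz": -12, "turn": 0, "gripper": 0.4},
    {"dx": 0, "dy": -0.03, "dz": -13, "turn": 0, "gripper": 0.4},
  ],
)

```text
t: 14.72
tcp_pos: [0.5731, -0.2051, 0.1671]
ee_rot: [179.6, 0.1, 89.3]
force: [-0.2, -0.4, -0.1]
finger_gap: 0.0513
```

```bash
sed 's/X\[...,2\]>.008/X[...,2]>.0445/;s/<.036)/<.062)/' meas.py > meas2.py; python3 meas2.py w8 0.5705 -0.204
```

```text
14.7167 [ 0.5731 -0.2051  0.1671] [1.7963e+02 1.3000e-01 8.9310e+01] 0.05129153361346863 [-0.2 -0.4 -0.1]
axis x= [0.0045 0.5714] y ext [-0.2786 -0.1292] mid topz 0.0545
lo 418 [(-11, 46.3), (-9, 46.7), (-7, 46.6), (-5, 47.0), (-3, 46.9), (-1, 47.1), (1, 47.2), (3, 47.3), (5, 47.5), (7, 47.6), (9, 47.5), (11, 46.8)]
mid 504 [(-11, 47.3), (-9, 50.0), (-7, 51.3), (-5, 52.5), (-3, 53.1), (-1, 53.5), (1, 53.9), (3, 53.2), (5, 52.3), (7, 51.6), (9, 50.0), (11, 47.3)]
hi 632 [(-11, 46.2), (-9, 46.5), (-7, 46.7), (-5, 46.8), (-3, 46.9), (-1, 47.2), (1, 47.2), (3, 47.3), (5, 47.6), (7, 47.6), (9, 47.7), (11, 47.2), (13, 44.6)]
```

View pics/w8.png

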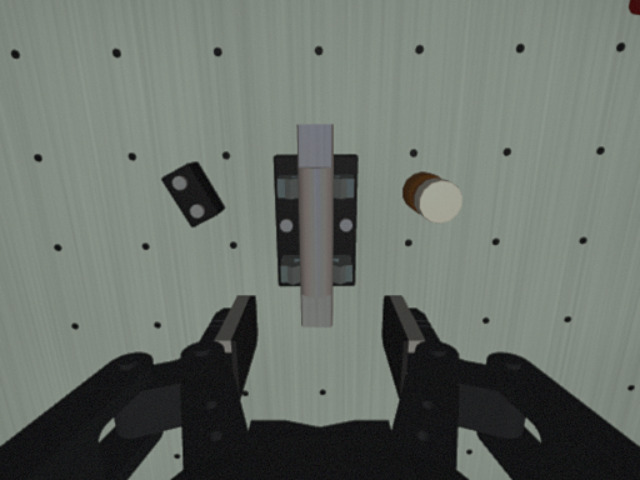

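The view shows the shaft (316,225) in both Vs, overhanging each end about equally, with flats up. The vial and clamp block haven't been disturbed.

```bash
python3 -c "
from h import *
X=np.load('w8.npz')['X'] if __import__('os').path.exists('w8.npz') else None
p=X[(X[...,2]>.009)&(X[...,2]<.0145)&(abs(X[...,0]-.57)<.05)&(abs(X[...,1]+.2)<.08)]
print(np.percentile(p[:,1],[1,99]),np.percentile(p[:,0],[1,99]))
robot.close_job()"
```

```text
[-0.25925379 -0.15174165] [0.53783513 0.6029121 ]
the job is handed in; nothing more can be done
```

The shaft is in the V saddles with its flats up, and I've handed the job in at about 15 s of the 45 s. The interface gives no verdict.

**On the board:** I rolled the shaft about 15 mm with an open finger and let go. The flats were then about 5° from straight up and the shaft was lying free.

**Re-grip:** My first grip closed off centre and rolled the flats to about 10.5°, with the shaft lifted roughly 3.5 mm. I set it back down and nudged it, which overshot to about 6.5° the other way. I then gripped it again at about 2°, carried it over the post and seated it.

**Last checks before hand-in:**

| Check | Measured | Limit |
|---|---|---|
| Flats from vertical | about 4° | 15° |
| Middle along the saddles | within about 2 mm of centre | 9 mm overall |
| Middle across the saddles | within about 1 mm of centre | 9 mm overall |
| Height | about 0.6 mm under nominal, within calibration | 9 mm overall |
| Alignment with the saddles | about 1° | 4.5° |

- **Saddle centre:** two camera estimates of its position along the shaft differed by about 2 mm, which is why the centring figure is given as within 2 mm.
- **Gripper:** it was clear of everything, at about 0.17 m.
- **Bystanders:** I saw no sign that any had moved, but I did not re-measure their positions. The last picture showed only the clamp block and vial in full, both undisturbed.

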